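# Put the shakers away in the graded rack

## Task

Two steel shakers, a slim one and a wide one, are standing on the green chopping board. Put each of them away in the raised rack, in the hole of the row that matches its diameter (the smallest hole it goes into), standing upright on the bottom of the rack.

Things in the scene. Friction and masses are not known exactly. Their poses are not given: they have to be found in the camera images.
- shaker_slim: closed steel shaker, a plain cylinder 42 mm in diameter, 95 mm tall, low domed lid; straight sides from 7 to 79 mm above its underside, the foot's edge tapers in 4 mm below that. Stands upright on the green board (top 15 mm above the worktop); the two shakers may swap places. Origin: centre of the underside, z up its axis; about 130 g
- shaker_wide: closed steel shaker, a plain cylinder 58 mm in diameter, 105 mm tall, low domed lid; straight sides from 7 to 89 mm above its underside, the foot's edge tapers in 4 mm below that. Stands upright on the green board (top 15 mm above the worktop); the two shakers may swap places. Origin: centre of the underside, z up its axis; about 220 g
- rack: fixed wooden rack, 112 (x) by 340 (y) mm: a 12 mm plate, top at 48 mm, over a base 6 mm thick that the shakers stand on (underside 6 mm above the origin). Origin: centre of its underside, on the worktop; z up; y along the row to the larger holes; turned up to 25 degrees. Four empty holes at x = 0, 3 mm chamfers: 34 mm wide at y = -137 mm, 50 at -70, 66 at +13, 82 at +112

How it is judged:
By the outcome, as a careful person would: the job done as asked, in the order asked, and still so for the second after the job is handed in, with the robot touching nothing.
It also fails if it takes over 64 s, if anything falls off the work surface, if the arm or the gripper's body presses on something with over 40 N, if the wrist force passes 120 N, or if a joint passes its speed limit or range.

## Robot

A 7-joint arm with a two-finger parallel gripper is mounted at the origin on the work surface. World frame = base frame: x ahead of the robot, y to its left, z up, the work surface at z = 0. Lengths are in m, angles in degrees, forces in N, time in s.
With the tool pointing down it reaches from about 0.4 to 0.875 m from the base axis. Payload 6.5 kg.
Tool frame: the origin (TCP) lies midway between the tips of the shut fingers; the grasp point (between the pads) lies manip.hold_point_z behind it (manip.hold_point_z is the distance from the TCP to the grasp point, in m); z points along the fingers, x is the direction in which the jaws open and shut, and the axes are right-handed (so a half turn about z gives the same grasp; the last joint's range is limited). The gripper opens to 88 mm and grips with 3 to 60 N. Pads are 18 mm wide; open, the fingers measure 123 mm over their backs; the gripper's body (75 mm by 187 mm) begins 45 mm behind the grasp point.
Start: joints at [-68.824, 30.733, -0.252, 88.115, 0.149, 61.152, -4.079], TCP at [0.274, 0.589, 0.239] pointing down, gripper open.
Joint ranges: [-154.64, 154.64], [-21.42, 123.67], [-72.66, 72.17], [13.99, 137.28], [-74.86, 254.86], [10.95, 109.41], [-158.01, 158.01]. Speed limits (degrees/s): [136.94, 136.94, 180, 180, 180, 180, 180].

## Interface

Orientations are given as a 3x3 rotation matrix whose columns are the frame's x, y, z axes.
In Python, from rig import sense, eyes, hand_in, manip gives the robot as it stands.
- The arm moves only by the shell command python3 -m inch 'ROWS' [FORCE]. ROWS is JSON, a list of rows, each an object with "grip": the opening in per cent of the stroke, from 0 (shut) to 100 (fully open); "delta_pos": the shift along the tool's x, y, z in mm, a list of three; "rot": the turn, a rotation vector about the tool's x, y, z in rad, a list of three. In form: [{"grip": grip, "delta_pos": [tx, ty, tz], "rot": [rx, ry, rz]}, ...]. A call has 1 to 10 rows; each row is the pose to reach, as a shift and turn from the pose commanded when the call began, along the tool's axes at that moment; what a row does not reach only later rows make up. A row lasts 1/8 s, in which the tool goes at most 62.5 mm and 10.7 degrees, less where a joint would pass 70% of its speed; a pose out of reach is approached as far as the arm can. A call with a gripper value outside its range is refused whole. The fingers move at their own pace and stop on an object; FORCE is the grip in N (left out, the last holds). Time passes only in rows, so rows that repeat a pose let the fingers close. It gives the time, the measured TCP pose, the force and the opening at its end, in the units of the state.
- sense(): the state, without advancing time (a new reading comes with each control period).
- eyes.read_camera(name): name is "side" or "top" or "wrist"; returns the picture (480x640x3 uint8, red, green, blue); there is no depth.
- eyes.get_calibration(name): a dict with "fx", "fy", "cx", "cy" (pixels), "rvec" (rotation vector, rad) and "tvec" (3), from world to camera coordinates, as OpenCV has them. Camera axes: x right, y down, z forward; pixel columns grow to the right and rows downward; lengths in m; the calibration is good to about 2 mm. A picture is of the moment at which its call begins: read the wrist's pose just before it. get_calibration takes no time and is no camera call; for the wrist camera it gives the pose at the moment of the call.
- hand_in(): hands the job in, once; it reports no verdict.
The state is a dict: "time_s": time; "qpos": joint angles; "qvel": joint speeds; "tau": joint torques, N m; "ee_pos": TCP position; "tool_rot": TCP orientation; "force": force on the tool from outside, world axes, zero at the start; "wrist_torque": the same for the moment, N m; "finger_gap": finger opening in m.
Only numpy, scipy, OpenCV 4.12 (cv2) and the standard library are available. Lean on these libraries where they do the work, as an engineer would, in place of code of your own. Each camera call takes 0.05 s, during which the arm holds its last target.

## Working session

There is one attempt and no reset: what is moved stays moved. The work goes in short steps, Python scripts to look and compute and a shell command to move; the robot and the scene stay as the last step left them, time stands still between calls to the robot, and variables do not carry over. Pictures are saved under pics/ and viewed, and the job is handed in when it is done.

```bash
ls; mkdir -p pics
python3 - <<'E'
from rig import sense, eyes, manip
import cv2
print({k:v for k,v in sense().items()}); print(manip.hold_point_z)
for n in ("side","top","wrist"):
    print(n,eyes.get_calibration(n))
    cv2.imwrite(f"pics/{n}0.png",eyes.read_camera(n)[:,:,::-1])
E
```

```text
pics
{'time_s': 0.0, 'qpos': array([-68.82158782,  30.77750828,  -0.25268658,  88.1711222 ,
         0.14896383,  61.15037209,  -4.08051945]), 'qvel': array([ 0.00652203, -0.08175669, -0.03265406,  0.00223232, -0.02975621,
       -0.04308762,  0.03143934]), 'tau': array([ 4.77419448e-06, -5.70969236e+01,  9.90733579e-01, -2.51609230e+01,
       -5.62924566e-02,  1.80720101e-02,  1.61658400e-04]), 'ee_pos': array([0.27417987, 0.58866606, 0.23783632]), 'tool_rot': array([[ 4.22138911e-01,  9.06530961e-01, -5.96947450e-04],
       [ 9.06529532e-01, -4.22139310e-01, -1.61557659e-03],
       [-1.71656518e-03,  1.40847249e-04, -9.99998517e-01]]), 'force': array([0.14315314, 0.46124868, 0.09048765]), 'wrist_torque': array([0.04811328, 0.02277686, 0.03495899]), 'finger_gap': 0.08809730051781255}
0.0187
side {'fx': 459.4011066508309, 'fy': 459.4011066508309, 'cx': 316.6633330422771, 'cy': 238.76808131417172, 'rvec': array([ 2.27788223, -0.43251861,  0.17896123]), 'tvec': array([-0.52448099,  0.16054583,  0.65164132])}
top {'fx': 492.44606510646355, 'fy': 492.44606510646355, 'cx': 316.44686284933425, 'cy': 243.21316176693819, 'rvec': array([ 2.2122512 , -2.15192532,  0.09048857]), 'tvec': array([-0.08261439,  0.53578185,  0.89976718])}
wrist {'fx': 335.8737998275667, 'fy': 335.8737998275667, 'cx': 320.25324826675813, 'cy': 240.76397897429763, 'rvec': array([-2.43909784, -1.55670392, -0.2203612 ]), 'tvec': array([-0.64902641, -0.0400674 ,  0.38814571])}
```

View pics/top0.png

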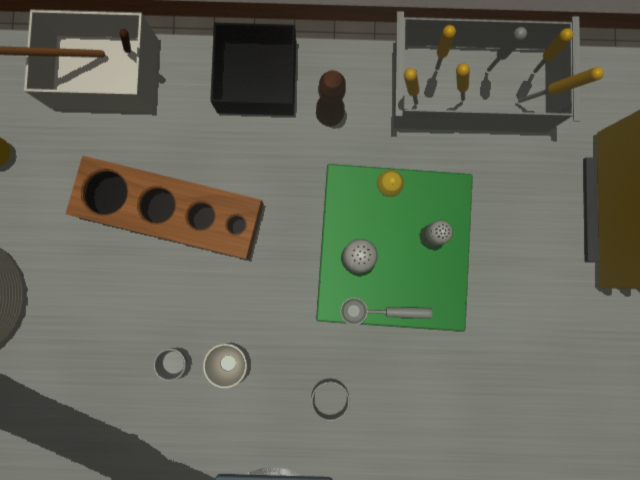

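View pics/side0.png

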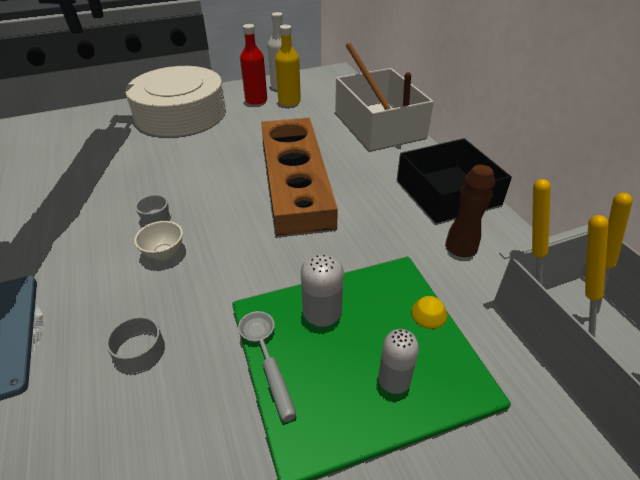

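View pics/wrist0.png

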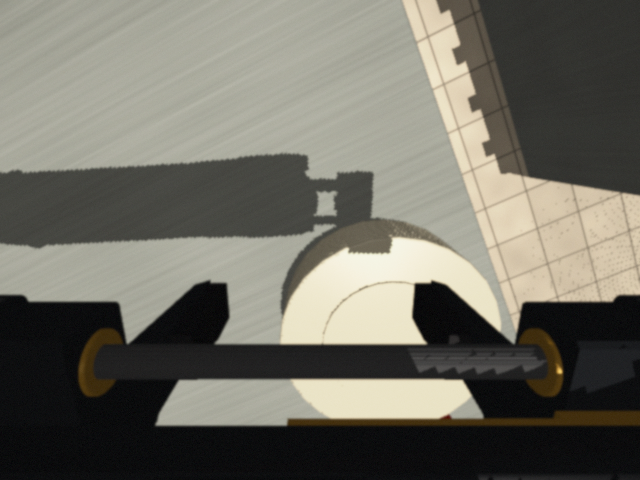

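The top view shows the rack at left (holes from x≈105 for the largest to x≈236 for the smallest). The wide shaker is at about (360,257) and the slim one at about (438,233). Next I'll zoom in and measure.

```bash
cat > h.py <<'E'
import numpy as np, cv2
from rig import eyes
def cam(n):
    c=eyes.get_calibration(n);R=cv2.Rodrigues(np.array(c["rvec"]))[0];t=np.array(c["tvec"]).reshape(3)
    K=np.array([[c["fx"],0,c["cx"]],[0,c["fy"],c["cy"]],[0,0,1]]);return K,R,t
def ray(n,uv):
    K,R,t=cam(n);d=R.T@(np.linalg.inv(K)@np.array([uv[0],uv[1],1.]));return -R.T@t,d
def onz(n,uv,z):
    o,d=ray(n,uv);return o+d*(z-o[2])/d[2]
def proj(n,P):
    K,R,t=cam(n);p=K@(R@np.asarray(P,float)+t);return p[:2]/p[2]
E
python3 - <<'E'
import cv2,numpy as np
from h import *
for n in("top","side"):print(n,ray(n,(320,240))[0])
t=cv2.imread("pics/top0.png");s=cv2.imread("pics/side0.png")
a=cv2.resize(t[140:280,50:280],None,fx=3,fy=3,interpolation=cv2.INTER_NEAREST)
cv2.imwrite("pics/c1.png",a)
b=cv2.resize(t[200:290,330:470],None,fx=4,fy=4,interpolation=cv2.INTER_NEAREST)
cv2.imwrite("pics/c2.png",b)
cv2.imwrite("pics/c3.png",cv2.resize(s[240:410,280:440],None,fx=3.5,fy=3.5,interpolation=cv2.INTER_NEAREST))
# holes: dark blobs in rack
hsv=cv2.cvtColor(t,cv2.COLOR_BGR2HSV)
m=cv2.inRange(hsv,(3,90,75),(16,255,255))
m[:140]=0;m[280:]=0;m[:,280:]=0
cs,h=cv2.findContours(m,cv2.RETR_CCOMP,cv2.CHAIN_APPROX_NONE)
for c,hh in zip(cs,h[0]):
    if len(c)>30:
        print(len(c),hh, cv2.fitEllipse(c) if hh[3]>=0 else cv2.minAreaRect(c))
E
```

```text
top [ 0.46451928 -0.06581395  0.93987162]
side [ 0.35789445 -0.53907139  0.55390006]
472 [-1 -1  1 -1] ((162.96466064453125, 206.64263916015625), (186.62576293945312, 61.214176177978516), 13.912494659423828)
53 [ 2 -1 -1  0] ((235.62120056152344, 224.37281799316406), (18.736371994018555, 19.685997009277344), 47.84346389770508)
79 [ 3  1 -1  0] ((200.24020385742188, 215.58168029785156), (27.53944206237793, 28.413591384887695), 53.49241256713867)
104 [ 5  3 -1  0] ((156.60220336914062, 204.89466857910156), (35.97117233276367, 37.37101745605469), 53.485450744628906)
130 [-1  4 -1  0] ((104.54075622558594, 191.9236297607422), (44.40754318237305, 46.26760482788086), 46.251502990722656)
```

View pics/c1.png

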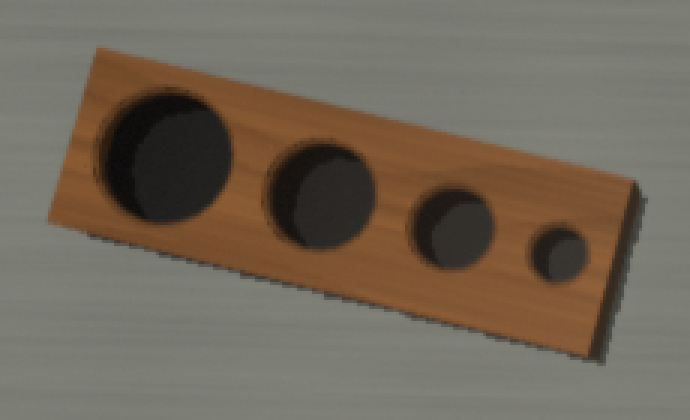

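View pics/c2.png

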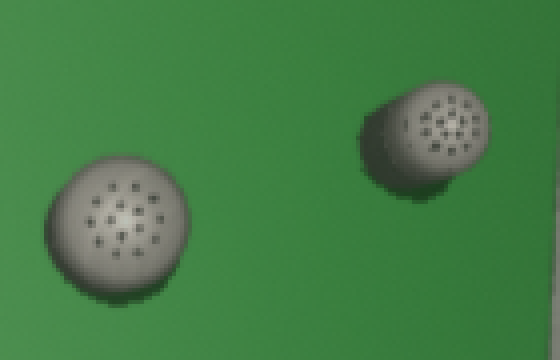

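View pics/c3.png

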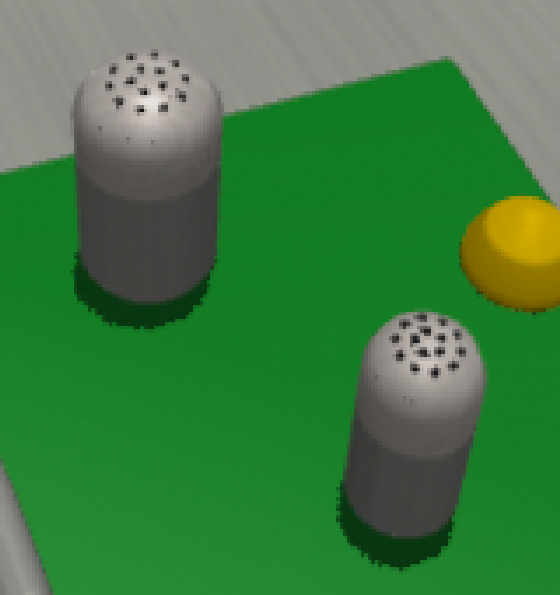

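Run:
```python
from h import *
E=[(235.62,224.37),(200.24,215.58),(156.60,204.89),(104.54,191.92)]
ys=np.array([-.137,-.07,.013,.112])
P=np.array([onz("top",e,.048) for e in E]);P[:,:]=P
A=np.c_[ys,np.ones(4)]
sol=np.linalg.lstsq(A,P[:,:2],rcond=None)[0]
print(P.round(4));print("dir",sol[0],np.linalg.norm(sol[0]),np.degrees(np.arctan2(-sol[0][0],sol[0][1])),"org",sol[1]); print("res",(A@sol-P[:,:2]).round(4).tolist())
c=onz("top",(162.96,206.64),.048);print("rect centre",c)
s=cv2.imread("pics/side0.png");hsv=cv2.cvtColor(s,cv2.COLOR_BGR2HSV)
m=cv2.inRange(hsv,(3,90,60),(16,255,255));m[:100]=0;m[250:]=0;m[:,:250]=0;m[:,345:]=0
cs,h=cv2.findContours(m,cv2.RETR_CCOMP,cv2.CHAIN_APPROX_NONE)
for k,hh in zip(cs,h[0]):
    if hh[3]>=0 and len(k)>25: e=cv2.fitEllipse(k);print("side hole",e,onz("side",e[0],.048).round(4))
for nm,a,b,z in(("wide",(361.3,254.7),(322,263.4),.12),("slim",(442.2,231.5),(402.3,338.6),.11)):
    o1,d1=ray("top",a);o2,d2=ray("side",b)
    M=np.c_[d1,-d2];l=np.linalg.lstsq(M,o2-o1,rcond=None)[0]
    print(nm,onz("top",a,z-.001),onz("side",b,z-.001),o1+d1*l[0],o2+d2*l[1])
t=cv2.imread("pics/top0.png")
for n,im in(("top",t),("side",s)):
  hsv=cv2.cvtColor(im,cv2.COLOR_BGR2HSV)
  m=cv2.inRange(hsv,(0,0,60),(180,70,255))
  win={"top":{"wide":(335,385,230,285),"slim":(410,460,210,255)},"side":{"wide":(298,346,275,330),"slim":(372,425,325,395)}}[n]
  for k,(x0,x1,y0,y1) in win.items():
    mm=np.zeros_like(m);mm[y0:y1,x0:x1]=m[y0:y1,x0:x1]
    q=max(cv2.findContours(mm,0,1)[0],key=cv2.contourArea);print(n,k,cv2.boundingRect(q),cv2.minEnclosingCircle(q),cv2.contourArea(q))
    if n=="side":
      for y in range(y0,y1,5):
        xs=np.flatnonzero(mm[y]);print(y,xs.min() if len(xs) else 0,xs.max() if len(xs) else 0,end='; ')
      print()
```

```text
[[0.5661 0.0804 0.048 ]
 [0.5804 0.1455 0.048 ]
 [0.5978 0.2259 0.048 ]
 [0.619  0.3222 0.048 ]]
dir [0.21244879 0.97115898] 0.994124864487981 -12.339524666893366 org [0.59516859 0.21340253]
res [[-0.0, -0.0], [-0.0001, -0.0], [0.0001, 0.0001], [-0.0001, -0.0001]]
rect centre [0.59489447 0.21416405 0.048     ]
side hole ((303.51904296875, 203.00840759277344), (8.25292682647705, 19.06982421875), 86.24253845214844) [0.5672 0.0744 0.048 ]
side hole ((298.434814453125, 181.87013244628906), (12.052658081054688, 25.589807510375977), 87.2280502319336) [0.5804 0.1386 0.048 ]
side hole ((293.46478271484375, 158.3905487060547), (14.652077674865723, 32.67953872680664), 87.44928741455078) [0.5984 0.2189 0.048 ]
side hole ((288.9430847167969, 138.0438995361328), (7.535790920257568, 37.2075080871582), 85.85662078857422) [0.6157 0.2983 0.048 ]
wide [ 0.5129242  -0.14296109  0.119     ] [ 0.51602958 -0.14256111  0.119     ] [ 0.51286522 -0.1428671   0.12000012] [ 0.51557962 -0.14368933  0.12023746]
slim [ 0.55675323 -0.28045093  0.109     ] [ 0.56077598 -0.28095318  0.109     ] [ 0.55668837 -0.28029998  0.10958431] [ 0.56016502 -0.28173048  0.11033978]
top wide (342, 239, 35, 34) ((358.9375, 256.03125), 17.958520889282227) 906.5
top slim (420, 220, 33, 26) ((435.8292541503906, 232.63414001464844), 16.183271408081055) 527.0
side wide (298, 275, 45, 51) ((320.0, 295.79998779296875), 30.276153564453125) 1842.0
275 298 342; 280 298 342; 285 302 342; 290 302 341; 295 302 341; 300 303 340; 305 303 340; 310 303 340; 315 304 340; 320 308 336; 325 316 328; 
side slim (381, 329, 38, 64) ((397.5, 360.5), 32.16374206542969) 1817.5
325 0 0; 330 393 407; 335 387 413; 340 384 416; 345 383 417; 350 382 417; 355 382 416; 360 383 415; 365 380 414; 370 379 413; 375 383 411; 380 383 410; 385 382 409; 390 386 405;
```

```bash
cat >> h.py <<'E'
from rig import sense
from scipy.spatial.transform import Rotation as Ro
def plan(target,ang=None):
    s=sense();R=s["tool_rot"];d=R.T@(np.array(target)-s["ee_pos"])*1000
    rv=np.zeros(3)
    if ang is not None:
        a=np.radians(ang);x=np.array([np.cos(a),np.sin(a),0]);z=np.array([0,0,-1.]);T=np.c_[x,np.cross(z,x),z]
        rv=Ro.from_matrix(R.T@T).as_rotvec()
    print("delta",d.round(1),"len",np.linalg.norm(d).round(1),"rot",rv.round(4),np.degrees(np.linalg.norm(rv)).round(1),"t",s["time_s"])
E
python3 -c "
from h import *
plan((.55,.20,.24),-12.3)"
```

```text
delta [-236.1  414.1   -1.6] len 476.7 rot [1.0000e-03 1.0000e-03 1.3498e+00] 77.3 t 0.15
```

```bash
python3 -m inch '[{"grip":100,"delta_pos":[-30,52,0],"rot":[0,0,0.17]},{"grip":100,"delta_pos":[-60,104,0],"rot":[0,0,0.34]},{"grip":100,"delta_pos":[-90,156,0],"rot":[0,0,0.51]},{"grip":100,"delta_pos":[-120,208,0],"rot":[0,0,0.68]},{"grip":100,"delta_pos":[-150,260,0],"rot":[0,0,0.85]},{"grip":100,"delta_pos":[-180,312,0],"rot":[0,0,1.02]},{"grip":100,"delta_pos":[-210,364,0],"rot":[0,0,1.19]},{"grip":100,"delta_pos":[-236,414,-1],"rot":[0.001,0.001,1.35]},{"grip":100,"delta_pos":[-236,414,-1],"rot":[0.001,0.001,1.35]}]'
python3 - <<'E'
from h import *
print(sense()["qpos"],sense()["tool_rot"])
print(ray("wrist",(320,240)), [proj("wrist",p) for p in((.59516,.2134,.048),(.5804,.1455,.048),(.598,.2259,.048))])
c=eyes.get_calibration("wrist");im=eyes.read_camera("wrist")[:,:,::-1]
cv2.imwrite("pics/w1.png",im)
E
```

```text
time_s: 1.27
ee_pos: [0.5526, 0.1951, 0.2399]
tool_rot: [[0.975, -0.223, 0.002], [-0.223, -0.975, -0.001], [0.003, 0.001, -1.0]]
force: [-0.4, -0.1, 0.1]
finger_gap: 0.0883
[-41.33229993  25.5070566   23.33824816  99.31060287 -11.52706984
  57.4685458  -26.67328189] [[ 9.74913945e-01 -2.22570570e-01  2.26727169e-03]
 [-2.22567678e-01 -9.74916149e-01 -1.45986185e-03]
 [ 2.53532207e-03  9.18618283e-04 -9.99996364e-01]]
(array([0.56940797, 0.26481485, 0.38477077]), array([-0.0599964 , -0.27181164, -0.96048145])) [array([355.88813963, 188.89207114]), array([354.56012813, 254.78457922]), array([356.27143242, 175.89086575])]
```

View pics/w1.png

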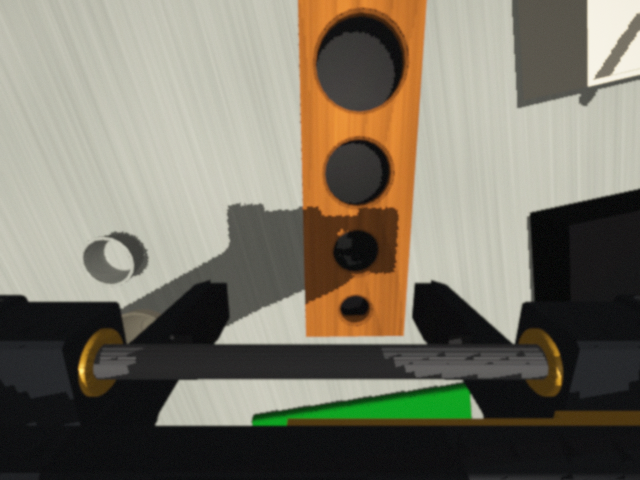

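Run:
```python
from h import *
im=cv2.imread("pics/w1.png")
cv2.imwrite("pics/w1c.png",cv2.resize(im[0:330,290:430],None,fx=1.8*1.0,fy=1.8,interpolation=cv2.INTER_CUBIC))
g=cv2.cvtColor(im,cv2.COLOR_BGR2HSV)
m=cv2.inRange(g,(3,120,55),(20,255,255));m[:,:295]=0;m[:,430:]=0;m[345:]=0
m[250:]=0
k=cv2.inRange(g,(3,120,40),(20,255,255))
cs,h=cv2.findContours(k,cv2.RETR_CCOMP,cv2.CHAIN_APPROX_NONE)
for c,hh in zip(cs,h[0]):
    if hh[3]>=0 and len(c)>25:
        e=cv2.fitEllipse(c);print(len(c),e,onz("wrist",e[0],.048))
```

```text
37 ((81.26492309570312, 369.2696533203125), (6.365004062652588, 16.858362197875977), 3.805826425552368) [0.23885039 0.07965015 0.048     ]
69 ((354.46142578125, 306.1606140136719), (19.799701690673828, 28.341672897338867), 83.51655578613281) [0.56726752 0.09057051 0.048     ]
122 ((355.54486083984375, 250.3816680908203), (40.713050842285156, 45.90424346923828), 72.2967300415039) [0.58058803 0.1539882  0.048     ]
182 ((356.88970947265625, 171.91314697265625), (62.966285705566406, 65.3128890991211), 43.628143310546875) [0.5970986  0.23345257 0.048     ]
257 ((359.3819885253906, 63.19704055786133), (86.32807159423828, 95.35005187988281), 7.634462356567383) [0.6173152  0.32795719 0.048     ]
```

View pics/w1c.png

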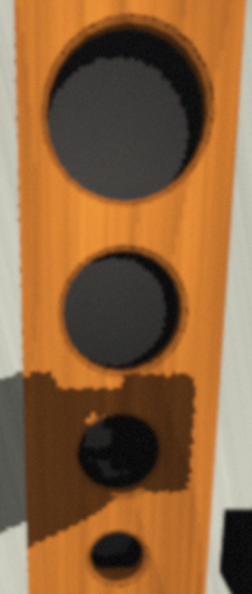

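Run:
```python
from h import *
print(sense()["ee_pos"],sense()["qvel"].round(2))
eyes.read_camera("top")
s=sense()["ee_pos"];print(s)
C=cam("wrist")
im=cv2.cvtColor(eyes.read_camera("wrist"),cv2.COLOR_RGB2BGR);cv2.imwrite("pics/w2.png",im)
print(sense()["ee_pos"])
g=cv2.cvtColor(im,cv2.COLOR_BGR2HSV)
k=cv2.inRange(g,(3,120,40),(20,255,255))
cs,h=cv2.findContours(k,cv2.RETR_CCOMP,cv2.CHAIN_APPROX_NONE)
for c,hh in zip(cs,h[0]):
    if hh[3]>=0 and len(c)>60:
        e=cv2.fitEllipse(c);print(len(c),e,onz("wrist",e[0],.048))
```

```text
[0.55094454 0.1982973  0.23958812] [-2.29 -0.41 -3.51  0.52 -0.5   0.05  0.2 ]
[0.54987387 0.20042694 0.23938915]
[0.54934079 0.20159366 0.23934935]
70 ((357.4439697265625, 310.9151306152344), (20.021677017211914, 28.023822784423828), 83.77835083007812) [0.56823901 0.08800241 0.048     ]
123 ((359.1957092285156, 255.37615966796875), (40.273643493652344, 45.91785430908203), 72.78009796142578) [0.5817725  0.15156259 0.048     ]
180 ((361.5859069824219, 177.4800262451172), (62.4183235168457, 64.94683074951172), 42.13111114501953) [0.5986186  0.23099712 0.048     ]
255 ((365.3263244628906, 69.63264465332031), (85.92822265625, 94.55181121826172), 9.90550708770752) [0.61906999 0.32554354 0.048     ]
```

```bash
python3 -c "
from h import *
print(sense()['ee_pos'])
plan((.5585,-.27,.24),-12.3)"
```

```text
[0.54934079 0.20159366 0.23934935]
delta [108.6 459.   -1.4] len 471.7 rot [-0.0015  0.001   0.0017] 0.1 t 1.425
```

```bash
python3 -m inch '[{"grip":100,"delta_pos":[14,58,0],"rot":[0,0,0]},{"grip":100,"delta_pos":[28,116,0],"rot":[0,0,0]},{"grip":100,"delta_pos":[42,174,0],"rot":[0,0,0]},{"grip":100,"delta_pos":[56,232,0],"rot":[0,0,0]},{"grip":100,"delta_pos":[70,290,0],"rot":[0,0,0]},{"grip":100,"delta_pos":[84,348,0],"rot":[0,0,0]},{"grip":100,"delta_pos":[98,406,0],"rot":[0,0,0]},{"grip":100,"delta_pos":[108,458,0],"rot":[0,0,0]},{"grip":100,"delta_pos":[108,458,0],"rot":[0,0,0]},{"grip":100,"delta_pos":[108,458,0],"rot":[0,0,0]}]'
python3 - <<'E'
from h import *
for i in range(1): print(sense()["ee_pos"],sense()["qvel"].round(1))
print(proj("wrist",(.5585,-.2805,.109)))
im=eyes.read_camera("wrist")[:,:,::-1]
print(sense()["ee_pos"])
cv2.imwrite("pics/w3.png",im)
E
```

```text
time_s: 2.68
ee_pos: [0.5585, -0.2675, 0.2387]
tool_rot: [[0.978, -0.21, 0.0], [-0.21, -0.978, 0.003], [-0.001, -0.003, -1.0]]
force: [-0.4, 0.6, -0.0]
finger_gap: 0.0884
[ 0.55854066 -0.26753318  0.23871953] [-1.3 -0.3 -0.7  0.2  0.  -0.1  0.1]
[321.92772207 246.04263467]
[ 0.55872166 -0.26697458  0.23879455]
```

View pics/w3.png

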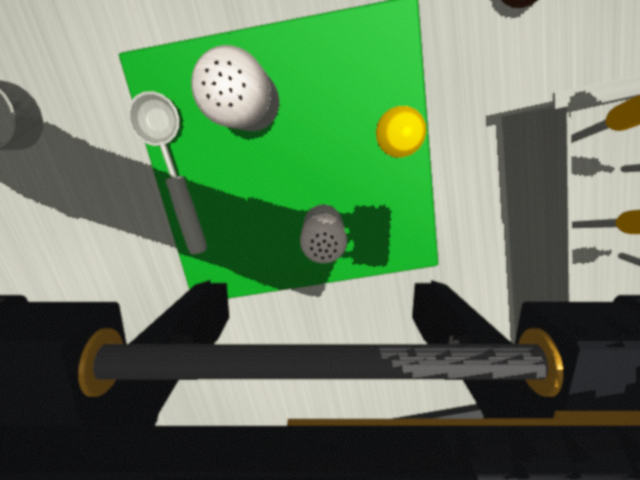

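The slim lid's dot pattern is centred at about (324,245) against a predicted (322,246), and the wide one's at about (226,82).

```bash
python3 -c "
from h import *
print(sense()['ee_pos'])
print(onz('wrist',(324,245),.109),onz('wrist',(226,82),.119))
plan((.559,-.2805,.13),-12.3);plan((.559,-.2805,.065),-12.3)"
```

```text
[ 0.55872166 -0.26697458  0.23879455]
[ 0.56064797 -0.27941923  0.109     ] [ 0.517215   -0.14129717  0.119     ]
delta [  3.2  13.5 108.8] len 109.6 rot [-0.0031  0.0004  0.0036] 0.3 t 2.725
delta [  3.2  13.7 173.8] len 174.3 rot [-0.0031  0.0004  0.0036] 0.3 t 2.725
```

```bash
python3 -m inch '[{"grip":100,"delta_pos":[3,13,40],"rot":[-0.003,0,0.003]},{"grip":100,"delta_pos":[3,13,80],"rot":[-0.003,0,0.003]},{"grip":100,"delta_pos":[3,13,120],"rot":[-0.003,0,0.003]},{"grip":100,"delta_pos":[3,13,150],"rot":[-0.003,0,0.003]},{"grip":100,"delta_pos":[3,13,173],"rot":[-0.003,0,0.003]},{"grip":100,"delta_pos":[3,13,173],"rot":[-0.003,0,0.003]},{"grip":20,"delta_pos":[3,13,173],"rot":[-0.003,0,0.003]},{"grip":20,"delta_pos":[3,13,173],"rot":[-0.003,0,0.003]},{"grip":20,"delta_pos":[3,13,173],"rot":[-0.003,0,0.003]},{"grip":20,"delta_pos":[3,13,173],"rot":[-0.003,0,0.003]}]' 25
python3 - <<'E'
from h import *
im=eyes.read_camera("side")[:,:,::-1]
print(sense()["ee_pos"],sense()["finger_gap"],sense()["force"])
cv2.imwrite("pics/s1.png",im)
E
```

```text
time_s: 3.98
ee_pos: [0.5584, -0.2832, 0.0666]
tool_rot: [[0.976, -0.216, 0.0], [-0.216, -0.976, -0.002], [0.001, 0.002, -1.0]]
force: [-0.3, -0.1, 0.4]
finger_gap: 0.0503
[ 0.5582656  -0.28316185  0.06641988] 0.04649694112305018 [ 0.02550385  0.14947668 -0.00186784]
```

View pics/s1.png

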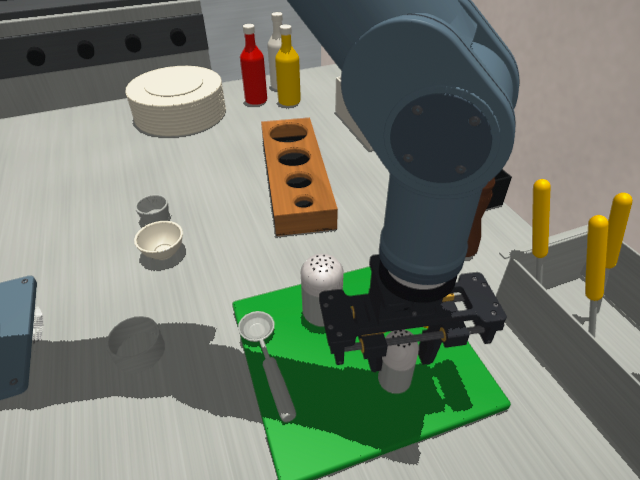

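```bash
python3 -m inch '[{"grip":20,"delta_pos":[0,0,0],"rot":[0,0,0]},{"grip":20,"delta_pos":[0,0,0],"rot":[0,0,0]},{"grip":20,"delta_pos":[0,0,-10],"rot":[0,0,0]},{"grip":20,"delta_pos":[0,0,-40],"rot":[0,0,0]},{"grip":20,"delta_pos":[0,0,-85],"rot":[0,0,0]},{"grip":20,"delta_pos":[0,0,-120],"rot":[0,0,0]},{"grip":20,"delta_pos":[0,0,-130],"rot":[0,0,0]}]' 25
python3 -c "
from h import *
s=sense();print(s['ee_pos'],s['finger_gap'],s['force'])
plan((.5808,.148,.19),-12.3)"
```

```text
time_s: 4.9
ee_pos: [0.5592, -0.2835, 0.1986]
tool_rot: [[0.976, -0.216, 0.003], [-0.216, -0.976, -0.003], [0.004, 0.002, -1.0]]
force: [0.0, -0.7, -1.9]
finger_gap: 0.0415
[ 0.55919863 -0.2835177   0.19860932] 0.04149264956071636 [ 1.70673579e-03 -6.62640173e-01 -1.85301735e+00]
delta [ -72.3 -426.     7.3] len 432.1 rot [ 0.0023 -0.0041 -0.0034] 0.3 t 4.9
```

```bash
python3 -m inch '[{"grip":20,"delta_pos":[-9,-55,0],"rot":[0,0,0]},{"grip":20,"delta_pos":[-18,-110,0],"rot":[0,0,0]},{"grip":20,"delta_pos":[-28,-165,0],"rot":[0,0,0]},{"grip":20,"delta_pos":[-37,-220,0],"rot":[0,0,0]},{"grip":20,"delta_pos":[-46,-275,0],"rot":[0,0,0]},{"grip":20,"delta_pos":[-55,-325,0],"rot":[0.002,-0.004,-0.003]},{"grip":20,"delta_pos":[-64,-375,15],"rot":[0.002,-0.004,-0.003]},{"grip":20,"delta_pos":[-71,-423,40],"rot":[0.002,-0.004,-0.003]},{"grip":20,"delta_pos":[-71,-423,60],"rot":[0.002,-0.004,-0.003]},{"grip":20,"delta_pos":[-71,-423,70],"rot":[0.002,-0.004,-0.003]}]'
python3 - <<'E'
from h import *
for n in("top","side","wrist"):
    im=eyes.read_camera(n)[:,:,::-1];cv2.imwrite(f"pics/{n}2.png",im)
print(sense()["ee_pos"],sense()["qvel"].round(1))
a=cv2.imread("pics/top2.png")[140:290,60:280];b=cv2.imread("pics/side2.png")[100:250,210:430]
cv2.imwrite("pics/m2.png",cv2.resize(np.vstack([a,b]),None,fx=2,fy=2))
E
```

```text
time_s: 6.15
ee_pos: [0.5789, 0.1444, 0.1233]
tool_rot: [[0.977, -0.213, -0.007], [-0.213, -0.977, -0.001], [-0.006, 0.002, -1.0]]
force: [-0.1, -0.2, -2.2]
finger_gap: 0.0411
[0.58017146 0.14335017 0.12508899] [-0.1 -1.1  0.3 -0.9 -0.   0.2 -0.2]
```

View pics/m2.png

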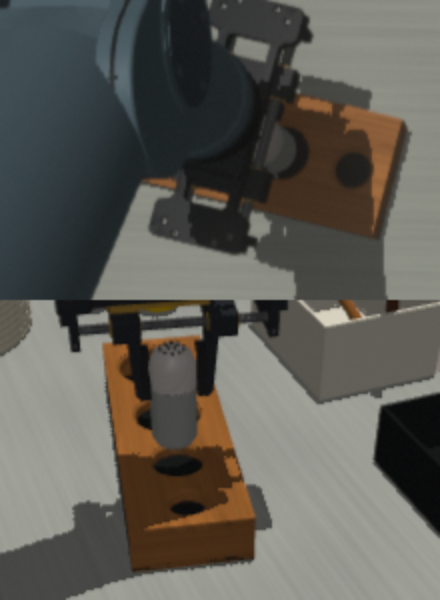

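View pics/wrist2.png

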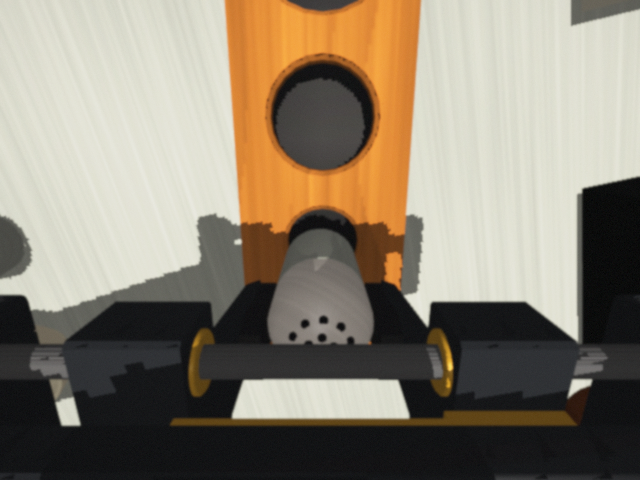

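Run:
```python
from h import *
print(sense()["ee_pos"])
im=cv2.imread("pics/wrist2.png")
g=cv2.cvtColor(im,cv2.COLOR_BGR2HSV)
k=cv2.inRange(g,(3,120,40),(20,255,255))
cs,h=cv2.findContours(k,cv2.RETR_CCOMP,cv2.CHAIN_APPROX_NONE)
for c,hh in zip(cs,h[0]):
    if hh[3]>=0 and len(c)>60:
        e=cv2.fitEllipse(c);print(len(c),e,onz("wrist",e[0],.048))
for r in range(56,64,1): print(r,im[r,323],end=' ')
print("wide rim top/bot",onz("wrist",(323,56),.048),onz("wrist",(323,171),.048))
print("slim rim",onz("wrist",(323,208),.048),"foot edge",onz("wrist",(321,229),.074), onz("wrist",(321,229),.081))
cv2.imwrite("pics/w2c.png",cv2.resize(im[30:360,220:430],None,fx=2.5*.7,fy=2.5*.7,interpolation=cv2.INTER_CUBIC))
t=cv2.imread("pics/top2.png");cv2.imwrite("pics/t2c.png",cv2.resize(t[180:240,170:250],None,fx=7,fy=7,interpolation=cv2.INTER_CUBIC))
```

```text
[0.58017146 0.14335017 0.12508899]
292 ((322.1416015625, 116.17147064208984), (99.9433822631836, 106.62940979003906), 3.2591185569763184) [0.60106576 0.22834885 0.048     ]
56 [ 43 103 173] 57 [ 41 102 174] 58 [ 42  97 167] 59 [ 35  81 141] 60 [ 27  60 107] 61 [22 46 81] 62 [23 41 67] 63 [20 30 47] wide rim top/bot [0.60872296 0.26100737 0.048     ] [0.59446981 0.19555265 0.048     ]
slim rim [0.5892941  0.17178423 0.048     ] foot edge [0.5863522  0.16436884 0.074     ] [0.58674901 0.16610736 0.081     ]
```

View pics/w2c.png

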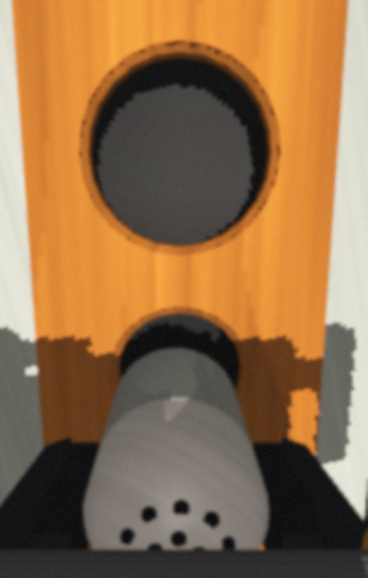

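View pics/t2c.png

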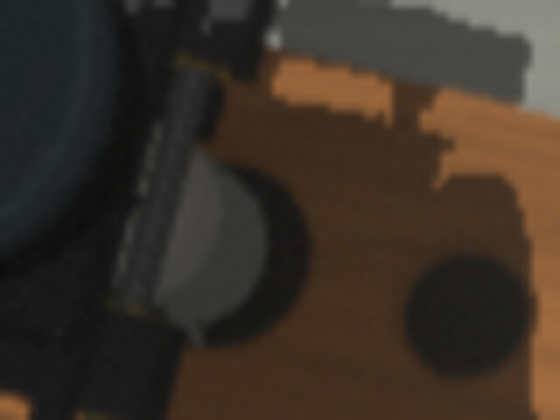

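```bash
python3 -m inch '[{"grip":20,"delta_pos":[1,0,8],"rot":[0,0,0]},{"grip":20,"delta_pos":[1,0,18],"rot":[0,0,0]},{"grip":20,"delta_pos":[1,0,28],"rot":[0,0,0]},{"grip":20,"delta_pos":[1,0,38],"rot":[0,0,0]},{"grip":20,"delta_pos":[1,0,48],"rot":[0,0,0]},{"grip":20,"delta_pos":[1,0,52],"rot":[0,0,0]},{"grip":20,"delta_pos":[1,0,52],"rot":[0,0,0]},{"grip":20,"delta_pos":[1,0,52],"rot":[0,0,0]}]'
python3 - <<'E'
from h import *
for n in("side",):
    im=eyes.read_camera(n)[:,:,::-1];cv2.imwrite(f"pics/{n}3.png",cv2.resize(im[100:260,210:430],None,fx=3,fy=3))
print(sense()["ee_pos"],sense()["force"],sense()["qvel"].round(1))
E
```

```text
time_s: 7.3
ee_pos: [0.5814, 0.1452, 0.0737]
tool_rot: [[0.977, -0.213, -0.003], [-0.213, -0.977, 0.001], [-0.003, -0.001, -1.0]]
force: [0.0, 0.2, -1.9]
finger_gap: 0.041
[0.58138757 0.1453079  0.07376848] [-5.24946762e-01 -8.40310309e-04 -2.24919875e+00] [ 0.  -0.   0.1  0.  -0.   0.1 -0. ]
```

View pics/side3.png

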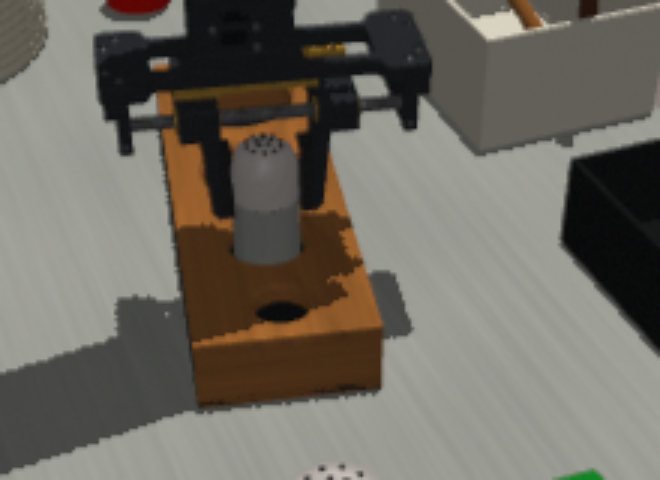

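The side view shows the slim shaker in the 50 mm hole with its foot below the plate, and no contact force is reported. It has about 16 mm left to go.

```bash
python3 -m inch '[{"grip":20,"delta_pos":[0,0,8],"rot":[0,0,0]},{"grip":20,"delta_pos":[0,0,13],"rot":[0,0,0]},{"grip":20,"delta_pos":[0,0,15],"rot":[0,0,0]},{"grip":20,"delta_pos":[0,0,16],"rot":[0,0,0]},{"grip":20,"delta_pos":[0,0,17],"rot":[0,0,0]},{"grip":20,"delta_pos":[0,0,17],"rot":[0,0,0]}]'
```

```text
time_s: 8.1
ee_pos: [0.5809, 0.1454, 0.0573]
tool_rot: [[0.977, -0.213, -0.004], [-0.213, -0.977, 0.002], [-0.004, -0.001, -1.0]]
force: [-4.1, -0.2, 7.0]
finger_gap: 0.0414
```

```bash
python3 -m inch '[{"grip":100,"delta_pos":[0,0,0],"rot":[0,0,0]},{"grip":100,"delta_pos":[0,0,0],"rot":[0,0,0]},{"grip":100,"delta_pos":[0,0,0],"rot":[0,0,0]},{"grip":100,"delta_pos":[0,0,0],"rot":[0,0,0]},{"grip":100,"delta_pos":[0,0,-50],"rot":[0,0,0]},{"grip":100,"delta_pos":[0,0,-110],"rot":[0,0,0]},{"grip":100,"delta_pos":[0,30,-150],"rot":[0,0,0]},{"grip":100,"delta_pos":[0,30,-150],"rot":[0,0,0]}]'
python3 - <<'E'
from h import *
for n in("side",):
    im=eyes.read_camera(n)[:,:,::-1];cv2.imwrite(f"pics/{n}4.png",cv2.resize(im[100:260,210:430],None,fx=3,fy=3))
print(sense()["ee_pos"],sense()["force"]); plan((.5155,-.1425,.21),-12.3)
E
```

```text
time_s: 9.1
ee_pos: [0.5772, 0.1132, 0.2099]
tool_rot: [[0.976, -0.217, 0.002], [-0.217, -0.976, 0.002], [0.002, -0.002, -1.0]]
force: [-0.3, 0.3, 0.3]
finger_gap: 0.0883
[0.57587324 0.11502522 0.20761777] [0.28014522 0.6020759  0.44491903]
delta [ -3.6 264.5  -2.8] len 264.5 rot [-0.0018  0.0016 -0.0022] 0.2 t 9.15
```

View pics/side4.png

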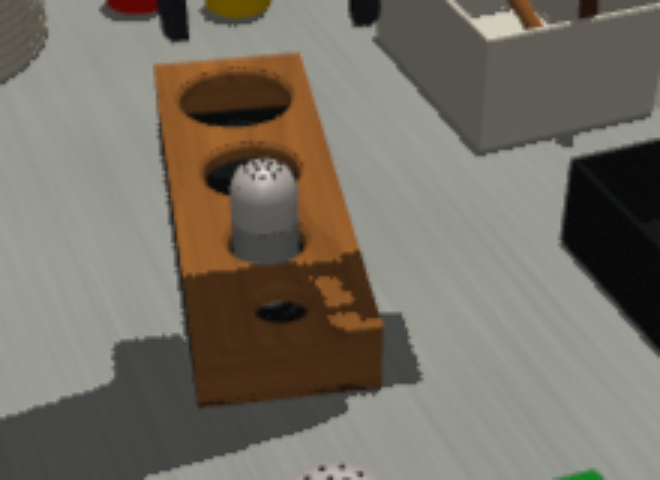

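The slim shaker stands upright in the 50 mm hole. Next is the wide one.

```bash
python3 -m inch '[{"grip":100,"delta_pos":[-1,55,-3],"rot":[0,0,0]},{"grip":100,"delta_pos":[-2,110,-10],"rot":[0,0,0]},{"grip":100,"delta_pos":[-3,165,-10],"rot":[0,0,0]},{"grip":100,"delta_pos":[-4,220,-10],"rot":[-0.002,0.001,-0.002]},{"grip":100,"delta_pos":[-4,260,-10],"rot":[-0.002,0.001,-0.002]},{"grip":100,"delta_pos":[-4,260,-10],"rot":[-0.002,0.001,-0.002]},{"grip":100,"delta_pos":[-4,260,-10],"rot":[-0.002,0.001,-0.002]}]'
python3 - <<'E'
from h import *
eyes.read_camera("top")
print(sense()["ee_pos"],proj("wrist",(.5155,-.1425,.119)))
im=eyes.read_camera("wrist")[:,:,::-1];cv2.imwrite("pics/w5.png",im)
print(sense()["ee_pos"])
E
```

```text
time_s: 10.02
ee_pos: [0.5158, -0.1357, 0.2151]
tool_rot: [[0.978, -0.21, -0.005], [-0.21, -0.978, -0.0], [-0.005, 0.001, -1.0]]
force: [0.2, 0.7, 0.7]
finger_gap: 0.088
[ 0.51606817 -0.135306    0.21535713] [320.35050506 251.41845971]
[ 0.51615763 -0.13530483  0.21555487]
```

View pics/w5.png

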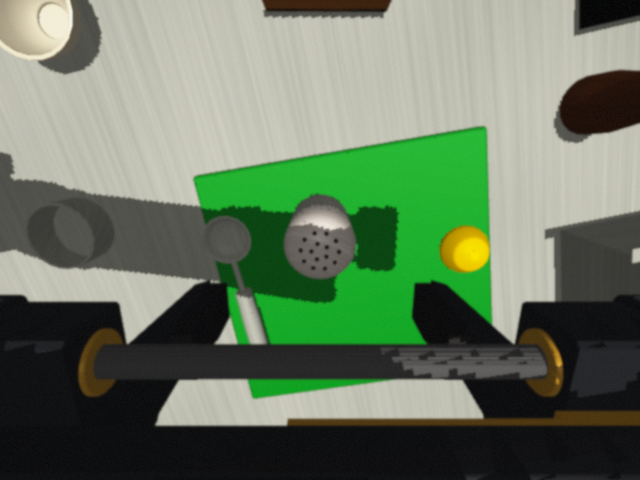

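```bash
python3 -c "
from h import *
plan((.5153,-.1423,.070),-12.3)"
```

```text
delta [  1.2   6.9 145.6] len 145.7 rot [0.0011 0.0041 0.0047] 0.4 t 10.125
```

```bash
python3 -m inch '[{"grip":100,"delta_pos":[1,6,40],"rot":[0.001,0.004,0.004]},{"grip":100,"delta_pos":[1,6,80],"rot":[0.001,0.004,0.004]},{"grip":100,"delta_pos":[1,6,115],"rot":[0.001,0.004,0.004]},{"grip":100,"delta_pos":[1,6,138],"rot":[0.001,0.004,0.004]},{"grip":100,"delta_pos":[1,6,145],"rot":[0.001,0.004,0.004]},{"grip":100,"delta_pos":[1,6,145],"rot":[0.001,0.004,0.004]},{"grip":100,"delta_pos":[1,6,145],"rot":[0.001,0.004,0.004]}]' 30
python3 -m inch '[{"grip":40,"delta_pos":[0,0,0],"rot":[0,0,0]},{"grip":40,"delta_pos":[0,0,0],"rot":[0,0,0]},{"grip":40,"delta_pos":[0,0,0],"rot":[0,0,0]},{"grip":40,"delta_pos":[0,0,0],"rot":[0,0,0]},{"grip":40,"delta_pos":[0,0,0],"rot":[0,0,0]},{"grip":40,"delta_pos":[0,0,0],"rot":[0,0,0]}]' 30
```

```text
time_s: 11.0
ee_pos: [0.5159, -0.1435, 0.0723]
tool_rot: [[0.977, -0.215, 0.003], [-0.215, -0.977, -0.001], [0.003, 0.0, -1.0]]
force: [0.3, -0.2, 0.9]
finger_gap: 0.0879
time_s: 11.75
ee_pos: [0.5146, -0.1435, 0.0714]
tool_rot: [[0.977, -0.215, 0.0], [-0.215, -0.977, -0.0], [0.0, 0.0, -1.0]]
force: [-4.1, 1.5, 6.3]
finger_gap: 0.0575
```

```bash
python3 -m inch '[{"grip":40,"delta_pos":[0,0,-10],"rot":[0,0,0]},{"grip":40,"delta_pos":[0,0,-40],"rot":[0,0,0]},{"grip":40,"delta_pos":[0,0,-85],"rot":[0,0,0]},{"grip":40,"delta_pos":[0,0,-120],"rot":[0,0,0]},{"grip":40,"delta_pos":[0,0,-130],"rot":[0,0,0]},{"grip":40,"delta_pos":[0,0,-130],"rot":[0,0,0]}]'
python3 -c "
from h import *
plan((.599,.2263,.13),-12.3)"
```

```text
time_s: 12.5
ee_pos: [0.515, -0.1433, 0.2012]
tool_rot: [[0.977, -0.215, 0.001], [-0.215, -0.977, -0.001], [0.002, 0.0, -1.0]]
force: [0.7, -0.4, -3.2]
finger_gap: 0.057
delta [   2.5 -379.    71. ] len 385.6 rot [ 0.0005 -0.0016 -0.0019] 0.1 t 12.5
```

```bash
python3 -m inch '[{"grip":40,"delta_pos":[0,-50,0],"rot":[0,0,0]},{"grip":40,"delta_pos":[1,-100,0],"rot":[0,0,0]},{"grip":40,"delta_pos":[1,-150,0],"rot":[0,0,0]},{"grip":40,"delta_pos":[2,-205,0],"rot":[0,0,0]},{"grip":40,"delta_pos":[2,-260,0],"rot":[0,0,0]},{"grip":40,"delta_pos":[2,-315,0],"rot":[0,0,0]},{"grip":40,"delta_pos":[2,-360,0],"rot":[0,-0.002,-0.002]},{"grip":40,"delta_pos":[2,-379,10],"rot":[0,-0.002,-0.002]},{"grip":40,"delta_pos":[2,-379,40],"rot":[0,-0.002,-0.002]},{"grip":40,"delta_pos":[2,-379,70],"rot":[0,-0.002,-0.002]}]'
python3 -m inch '[{"grip":40,"delta_pos":[0,0,0],"rot":[0,0,0]},{"grip":40,"delta_pos":[0,0,0],"rot":[0,0,0]}]'
python3 - <<'E'
from h import *
for n in("top","side","wrist"):
    im=eyes.read_camera(n)[:,:,::-1];cv2.imwrite(f"pics/{n}6.png",im)
print(sense()["ee_pos"],sense()["qvel"].round(1))
a=cv2.imread("pics/top6.png")[160:260,100:260];b=cv2.imread("pics/side6.png")[90:240,210:370]
cv2.imwrite("pics/m6.png",cv2.resize(np.vstack([a,b]),None,fx=2.4,fy=2.4,interpolation=cv2.INTER_CUBIC))
E
```

```text
time_s: 13.75
ee_pos: [0.5977, 0.2247, 0.1283]
tool_rot: [[0.977, -0.214, -0.003], [-0.214, -0.977, -0.002], [-0.003, 0.003, -1.0]]
force: [-0.1, -0.3, -3.2]
finger_gap: 0.0571
time_s: 14.0
ee_pos: [0.5989, 0.2252, 0.1313]
tool_rot: [[0.977, -0.214, -0.001], [-0.214, -0.977, -0.001], [-0.001, 0.001, -1.0]]
force: [0.0, 0.6, -1.4]
finger_gap: 0.0575
[0.5993862  0.22608384 0.13228578] [-0.2 -0.1 -0.2  0.1 -0.  -0.1 -0. ]
```

View pics/m6.png

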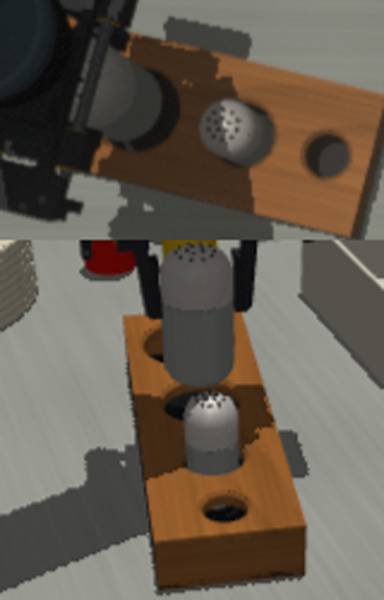

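View pics/wrist6.png

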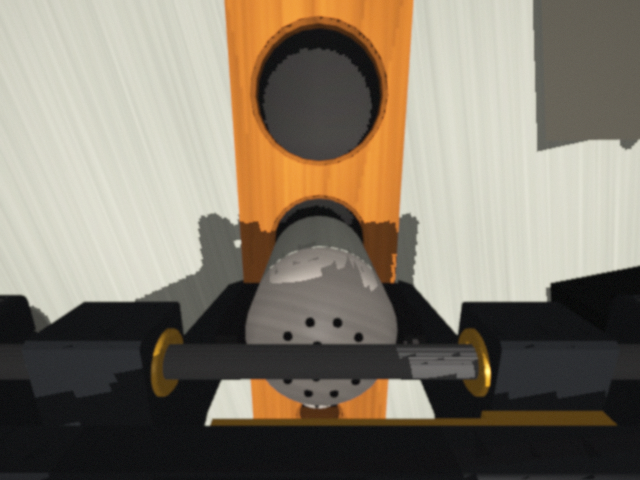

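Run:
```python
from h import *
d=np.array([.2125,.977])
im=cv2.imread("pics/wrist6.png");g=cv2.cvtColor(im,cv2.COLOR_BGR2HSV)
k=cv2.inRange(g,(3,120,40),(20,255,255))
cs,h=cv2.findContours(k,cv2.RETR_CCOMP,cv2.CHAIN_APPROX_NONE)
for c,hh in zip(cs,h[0]):
    if hh[3]>=0 and len(c)>150:
        e=cv2.fitEllipse(c);p=onz("wrist",e[0],.048)[:2];print(e,p,"->66 hole",p-.099*d)
print("66 rim outer ->",onz("wrist",(319,196),.048)[:2]-.036*d)
f=onz("wrist",(319,217),.076)[:2];print("foot",f,f-.025*d, onz("wrist",(319,217),.083)[:2]-.029*d)
# top: foot -y edge and hole -y edge
c=lambda x,y:(100+x/2.4,160+y/2.4)
f=onz("top",c(163,103),.076)[:2];print("top foot",f+.025*d,onz("top",c(163,103),.083)[:2]+.029*d,"hole",onz("top",c(180,107),.048)[:2]+.0345*d)
```

```text
((318.65032958984375, 93.99109649658203), (122.28900909423828, 132.0250701904297), 0.4618290662765503) [0.62132981 0.32494791] ->66 hole [0.60029231 0.22822491]
66 rim outer -> [0.6000986  0.22671941]
foot [0.60597438 0.25344639] [0.60066188 0.22902139] [0.60015246 0.22658331]
top foot [0.60300029 0.22139291] [0.60277122 0.22317158] hole [0.60662937 0.22612144]
```

```bash
python3 -m inch '[{"grip":40,"delta_pos":[0,-1,8],"rot":[0,0,0]},{"grip":40,"delta_pos":[0,-1,18],"rot":[0,0,0]},{"grip":40,"delta_pos":[0,-1,28],"rot":[0,0,0]},{"grip":40,"delta_pos":[0,-1,38],"rot":[0,0,0]},{"grip":40,"delta_pos":[0,-1,48],"rot":[0,0,0]},{"grip":40,"delta_pos":[0,-1,54],"rot":[0,0,0]},{"grip":40,"delta_pos":[0,-1,54],"rot":[0,0,0]},{"grip":40,"delta_pos":[0,-1,54],"rot":[0,0,0]}]'
python3 - <<'E'
from h import *
im=eyes.read_camera("side")[:,:,::-1];cv2.imwrite(f"pics/side7.png",cv2.resize(im[80:240,210:430],None,fx=3,fy=3))
print(sense()["ee_pos"],sense()["force"])
E
```

```text
time_s: 15.15
ee_pos: [0.5991, 0.2271, 0.0774]
tool_rot: [[0.977, -0.213, -0.0], [-0.213, -0.977, -0.0], [-0.0, 0.0, -1.0]]
force: [0.2, 0.7, -2.9]
finger_gap: 0.0568
[0.59906216 0.22710668 0.07747024] [-0.48527683  0.44248242 -2.85710955]
```

View pics/side7.png

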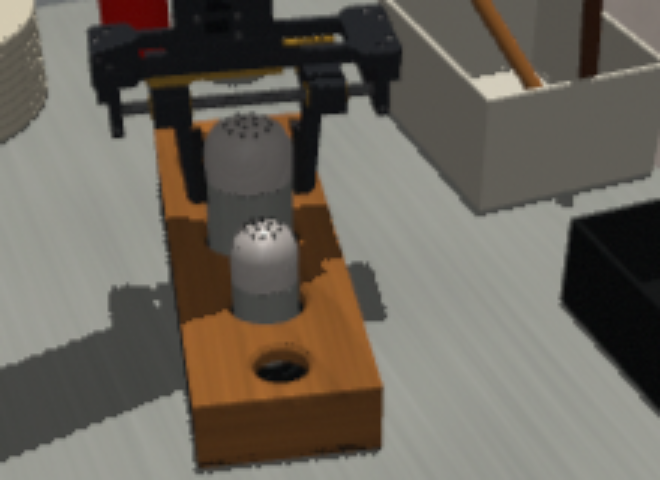

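The wide shaker is inside the 66 mm hole with no contact force. The remaining drop is about 15 mm, to a TCP height of about 0.0624.

```bash
python3 -m inch '[{"grip":40,"delta_pos":[0,0,8],"rot":[0,0,0]},{"grip":40,"delta_pos":[0,0,12],"rot":[0,0,0]},{"grip":40,"delta_pos":[0,0,14],"rot":[0,0,0]},{"grip":40,"delta_pos":[0,0,15],"rot":[0,0,0]},{"grip":40,"delta_pos":[0,0,16],"rot":[0,0,0]},{"grip":40,"delta_pos":[0,0,16],"rot":[0,0,0]}]'
```

```text
time_s: 15.95
ee_pos: [0.5986, 0.2273, 0.0625]
tool_rot: [[0.977, -0.213, -0.002], [-0.213, -0.977, 0.0], [-0.002, 0.0, -1.0]]
force: [-4.6, -0.8, 8.9]
finger_gap: 0.0571
```

```bash
python3 -m inch '[{"grip":100,"delta_pos":[0,0,0],"rot":[0,0,0]},{"grip":100,"delta_pos":[0,0,0],"rot":[0,0,0]},{"grip":100,"delta_pos":[0,0,0],"rot":[0,0,0]},{"grip":100,"delta_pos":[0,0,0],"rot":[0,0,0]},{"grip":100,"delta_pos":[0,0,-40],"rot":[0,0,0]},{"grip":100,"delta_pos":[0,0,-95],"rot":[0,0,0]},{"grip":100,"delta_pos":[0,0,-150],"rot":[0,0,0]},{"grip":100,"delta_pos":[-40,-50,-160],"rot":[0,0,0]},{"grip":100,"delta_pos":[-60,-100,-160],"rot":[0,0,0]},{"grip":100,"delta_pos":[-60,-150,-160],"rot":[0,0,0]}]'
python3 -m inch '[{"grip":100,"delta_pos":[0,-50,0],"rot":[0,0,0]},{"grip":100,"delta_pos":[0,-100,0],"rot":[0,0,0]},{"grip":100,"delta_pos":[0,-100,0],"rot":[0,0,0]},{"grip":100,"delta_pos":[0,-100,0],"rot":[0,0,0]}]'
python3 - <<'E'
from h import *
a=eyes.read_camera("top")[130:290,50:290,::-1];b=eyes.read_camera("side")[60:240,200:440,::-1]
cv2.imwrite("pics/end.png",cv2.resize(np.vstack([a,b]),None,fx=1.76,fy=1.76,interpolation=cv2.INTER_CUBIC))
print(sense()["force"],sense()["qvel"].round(1))
for n,P in(("slim",(.581,.147,.101)),("wide",(.599,.228,.111))): print(n,proj("top",P),proj("side",P))
E
```

```text
time_s: 17.2
ee_pos: [0.5706, 0.3895, 0.2216]
tool_rot: [[0.977, -0.211, -0.002], [-0.211, -0.977, 0.001], [-0.002, -0.001, -1.0]]
force: [0.1, -0.4, -0.2]
finger_gap: 0.0881
time_s: 17.7
ee_pos: [0.5938, 0.4832, 0.2205]
tool_rot: [[0.977, -0.214, -0.001], [-0.214, -0.977, -0.002], [-0.001, 0.002, -1.0]]
force: [0.2, -0.6, 0.2]
finger_gap: 0.088
[-0.39199354 -1.06973129  0.18231431] [ 0.1 -0.4 -0.1  0.1 -0.2  0.1 -0.1]
slim [192.22537512 211.00922968] [296.16008873 155.43580667]
wide [143.57223394 198.32214759] [290.84056928 128.16562528]
```

View pics/end.png

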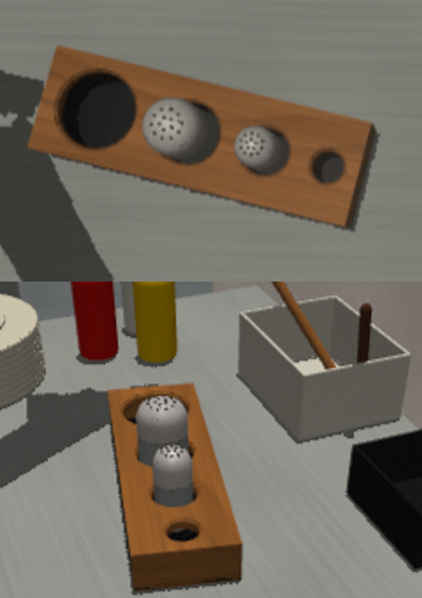

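Both shakers stand upright in the 50 and 66 mm holes. Their lid tops project to within about 2 px of where they should be if seated (slim 193,212 and wide 145,200 in the top view). The gripper is well clear, so I'm handing in.

```bash
python3 -c "
from rig import hand_in,sense
print(hand_in(),sense()['time_s'])"
```

```text
the job is handed in; nothing more can be done
the job is handed in; nothing more can be done
```

Both shakers are in the rack and the job is handed in. The slim one is in the 50 mm hole and the wide one is in the 66 mm hole, both upright. I placed the slim one first, and the whole job took about 18 s of the 64 s allowed.

- **Seating:** I lowered each shaker until the wrist force rose to about 7 N (slim) and 9 N (wide). Both stopped at the height expected for standing on the rack's base.
- **Final pictures:** the top and side views show both upright, with lid tops within about 2.5 px of the fully seated positions. The gripper was open, well away from the rack, and touching nothing.
- **Disagreements:** the cameras' estimates of the rack's position along the row differed by several millimetres. The top and wrist views were 2–4 mm apart, and the side view was biased by the hole walls. I used a value between top and wrist, and checked each shaker over its hole before lowering it. For the wide one, the top view suggested it was 2–3 mm off when the wrist view showed it aligned, so I shifted it 1 mm. Both went in without touching the plate.

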